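# Sort the pegs, blanks and die at the peg press

### The arm

A 6-joint arm with a two-finger parallel gripper is mounted at the origin on the work surface. World frame = base frame: x ahead of the robot, y to its left, z up, the work surface at z = 0. Lengths are in m, angles in degrees, forces in N, time in s.
With the tool pointing down it reaches from about 0.3 to 0.75 m from the base axis. Payload 8.5 kg.
Tool frame: the origin (TCP) lies midway between the tips of the shut fingers; the grasp point (between the pads) lies 19 mm behind it; z points along the fingers, y is the line along which they close (so a half turn about z gives the same grasp; the last joint's range is limited). The gripper opens to 85 mm and grips with 20 to 120 N. Pads are 22 mm wide; open, the fingers measure 114 mm over their backs; the gripper's body (76 mm by 85 mm) begins 54 mm behind the grasp point. The pads swing forward as they close: fully open they stand 13 mm farther back than shut.
Start: joints at [-85.044, 21.807, 74.336, -0, 83.858, -12.336], TCP at [0.163, -0.525, 0.231] pointing down, gripper open.
Joint ranges: [-178.18, 178.18], [-50.72, 133.34], [12.68, 142.11], [-81.47, 261.47], [9.98, 163.14], [-165.26, 165.26]. Speed limits (degrees/s): [136.94, 136.94, 180, 180, 180, 180].

### API

Orientations are given as a 3x3 rotation matrix whose columns are the frame's x, y, z axes.
In Python, from rig import env, viewer, recognise, pinpoint gives the robot as it stands.
- The arm moves only by the tool move_arm, never from a script. Its argument "plan" is text: rows parted by semicolons, each of 7 numbers parted by spaces: the shift along the tool's x, y, z in m, then the turn, a rotation vector about the tool's x, y, z in rad, then the finger opening in m, from 0 to 0.0854. A call has 1 to 12 rows; each row shifts and turns the commanded pose from where the row before left it, along the tool's axes as they then stand; what a row does not reach is not made up. A row lasts 1/8 s, in which the tool goes at most 62.5 mm and 10.7 degrees, less where a joint would pass 70% of its speed; a pose out of reach is approached as far as the arm can. A call is refused whole if a number of a shift passes 0.0625 or a number of a turn 0.188, either way. A call with a gripper value outside its range is refused whole. The fingers move at their own pace and stop on an object; "grip_force" is the grip in N (left out, the last holds). Time passes only in rows, so rows that do not move let the fingers close. It gives the time, the measured TCP pose, the force, the opening and the grip force at its end, in the units of the state.
- env.observe(): the state, without advancing time (a new reading comes with each control period).
- viewer.get_image(name): name is "side" or "top"; returns (picture, depth): 384x512x3 uint8, red, green, blue; 384x512 float32, m along the optical axis (not along the pixel's ray), 0 where there is no reading.
- viewer.calibration(name): a dict with "fx", "fy", "cx", "cy" (pixels), "R" (3x3) and "t" (3): a world point X has camera coordinates R X + t. Camera axes: x right, y down, z forward; pixel columns grow to the right and rows downward; lengths in m; the calibration is good to about 2 mm. A picture is of the moment at which its call begins. calibration takes no time and is no camera call.
- env.close_job(): hands the job in; it is judged then, once.
Trained networks look in the newest picture that a camera, given by its name, has taken for a name from the list of things; names that differ only in an ending like _2 or _b are one class to them, and where a whole thing is asked for, a point or a joint stands for the part that bears it (a point fixed in the world has none). Each returns a list of dicts, best first, with "conf" (0 to 1); they miss things now and then, are a little off and sometimes report something else, mostly with a low value. They report only what shows in the picture. A call takes as long as a camera call. They do not tell look-alikes from the thing itself.
- recognise(camera, name): "extent" ([centre column, centre row, width, height] in pixels, round what is visible of it).
- pinpoint(camera, name): "pixel" ([column, row] in pixels: a listed point, or the origin of a listed thing).
The state is a dict: "time_s": time; "q": joint angles; "qvel": joint speeds; "joint_efforts": joint torques, N m; "position": TCP position; "tool_rot": TCP orientation; "ft_force": force on the tool from outside, world axes, zero at the start; "wrist_torque": the same for the moment, N m; "grip_width": finger opening in m; "gripper_force": force on a finger pad.
Only numpy, scipy, OpenCV 4.12 (cv2) and the standard library are available. Lean on these libraries where they do the work, as an engineer would, in place of code of your own. Each camera call takes 0.05 s, during which the arm holds its last target. There are 200 camera calls.

### The job

Sort the mixed parts on the bench: lay both finished pegs flat on the floor of the green tray, lay both square blanks flat on the cutting board, lengthways along its long side and wholly on it without stacking them, and put the steel die ring flat in the round dish. Leave the caliper where it lies.

Things in the scene. Friction and masses are not known exactly. Their poses are not given: they have to be found in the camera images.
- peg1: finished rosewood tuning peg lying flat, one of two alike, 80 mm long, about 14 g: disc-shaped thumb head (diameter 24 mm, 11 mm thick, centred at x = -30 mm), round shank (diameter 11 mm, x = -20 to +26 mm), thin tip (diameter 7 mm, x = +26 to +38 mm). Origin on the shank's axis, 5.5 mm above what it lies on; x runs from head to tip, z up at the start. Grip the shank across y at the origin.
- peg2: finished rosewood tuning peg lying flat, one of two alike, 80 mm long, about 14 g: disc-shaped thumb head (diameter 24 mm, 11 mm thick, centred at x = -30 mm), round shank (diameter 11 mm, x = -20 to +26 mm), thin tip (diameter 7 mm, x = +26 to +38 mm). Origin on the shank's axis, 5.5 mm above what it lies on; x runs from head to tip, z up at the start. Grip the shank across y at the origin.
- blank1: unshaped rosewood peg blank, one of two alike: a plain square stick 80 x 16 x 16 mm, about 20 g, lying on the bench. Origin at its centre, 8 mm above what it lies on; x runs along its length, z is up at the start.
- blank2: unshaped rosewood peg blank, one of two alike: a plain square stick 80 x 16 x 16 mm, about 20 g, lying on the bench. Origin at its centre, 8 mm above what it lies on; x runs along its length, z is up at the start.
- die: steel shaping die: a short thick ring standing on its flat face with its hole upright, outer diameter 30 mm, hole 12 mm, 16 mm tall, about 70 g. Origin at the centre of its underside, z up.
- tray: peg tray of translucent green plastic, open-topped and rectangular, fixed to the bench, outside 110 mm along its x, 140 mm along its y, 20 mm high, walls and floor 3 mm thick. Origin at the centre of its underside, on the bench.
- board: small flat rectangular hardwood cutting board, fixed to the bench, 110 mm along its x, 150 mm along its y (its long side), 15 mm thick. Origin at the centre of its underside, on the bench.
- dish: round shallow dark steel dish, fixed to the bench, outer diameter 100 mm at the rim and 92 mm at the foot, 15 mm high, wall 3 mm, floor 4 mm thick. Origin at the centre of its underside, on the bench.
- caliper: chrome digital caliper lying on the bench to the robot's right, 235 mm long along its x, 70 mm across its jaws (y = -46 to +24 mm), 15 mm high. A loose bystander, not to be moved. Origin at the centre of its beam on the underside.
- press: aluminium peg shaping press with a short steel lever, fixed to the bench at the robot's left; a bystander and obstacle. Base 180 mm along x, 120 mm along y, 303 mm high in all; the lever, on its far side (y = 60 to 96 mm), leans to -x. Origin at the centre of its underside.
There are look-alikes about, which are no part of the job. Leave any purple look-alike of the blank1 alone.

How it is judged (in metres and radians):
At the end, for the whole second after the job is handed in: Both pegs level on the tray floor (8 degrees); both blanks flat on the board, within 17 degrees of its long side, centres within 52 mm (its x) and 45 mm (its y) of its centre; the die flat (8 degrees) in the dish within 40 mm of its centre; all released and at rest (x of peg1 in the frame of tray between -0.055 and 0.055 m and y of peg1 in the frame of tray between -0.07 and 0.07 m and z of peg1 in the frame of tray between 0.004 and 0.0125 m and angle between peg1's own x axis and vertical between 1.42 and 1.72 rad and x of peg2 in the frame of tray between -0.055 and 0.055 m and y of peg2 in the frame of tray between -0.07 and 0.07 m and z of peg2 in the frame of tray between 0.004 and 0.0125 m and angle between peg2's own x axis and vertical between 1.42 and 1.72 rad and x of blank1 in the frame of board between -0.052 and 0.052 m and y of blank1 in the frame of board between -0.045 and 0.045 m and z of blank1 in the frame of board between 0.019 and 0.027 m and angle between the x axis of each of blank1, blank2 and the y axis of board, either way round below 0.3 rad and x of blank2 in the frame of board between -0.052 and 0.052 m and y of blank2 in the frame of board between -0.045 and 0.045 m and z of blank2 in the frame of board between 0.019 and 0.027 m and horizontal distance between die and dish below 0.04 m and z of die in the frame of dish between 0 and 0.026 m and (angle between die's own z axis and vertical below 0.15 rad or angle between die's own z axis and vertical above 2.99 rad) and linear speed of each of peg1, peg2, blank1, blank2, die below 0.02 m/s and angular speed of each of peg1, peg2, blank1, blank2, die below 0.3 rad/s); the robot touches nothing.
It fails at once if the caliper is moved by more than 20 mm (distance of caliper from where it was at the start of the episode above 0.02 m).
It also fails if it takes over 128 s, if anything falls off the work surface, if the arm or the gripper's body presses on something with over 40 N, if the wrist force passes 120 N, or if a joint passes its speed limit or range.

## Working session

There is one attempt and no reset: what is moved stays moved. The work goes in short steps, Python scripts to look and compute and a tool call to move; the robot and the scene stay as the last step left them, time stands still between calls to the robot, and variables do not carry over. Pictures are saved under pics/ and viewed, at most 14 in all, crops included, and the job is handed in when it is done.

Besides the shell and the picture viewer there is one more tool, called after "Call:" in YAML: its name, and indented under it one key for each argument. move_arm: Moves the arm, as the interface text tells. Its arguments: {"type":"object","properties":{"plan":{"type":"string"},"grip_force":{"type":"number"}},"required":["plan"]}

```bash
mkdir -p pics; cat > h.py <<'E'
import numpy as np, cv2
from rig import env, viewer, recognise, pinpoint
def snap(cam,fn=None):
    im,d=viewer.get_image(cam)
    if fn: cv2.imwrite(fn,cv2.cvtColor(im,cv2.COLOR_RGB2BGR))
    return im,d
def onplane(cam,px,z):
    c=viewer.calibration(cam);R=np.array(c['R']);t=np.array(c['t'])
    r=R.T@np.array([(px[0]-c['cx'])/c['fx'],(px[1]-c['cy'])/c['fy'],1.]);o=-R.T@t
    return o+r*(z-o[2])/r[2]
def proj(cam,X):
    c=viewer.calibration(cam);p=np.array(c['R'])@np.array(X)+np.array(c['t'])
    return np.array([c['fx']*p[0]/p[2]+c['cx'],c['fy']*p[1]/p[2]+c['cy']])
E
python3 - <<'E'
from h import *
a,_=snap('top','pics/t0.png');b,_=snap('side','pics/s0.png')
s=env.observe();print(s['time_s'],s['tool_rot'],s['position'],s['grip_width'])
for n,z in [('peg1',.0055),('blank1',.008),('die',.0),('tray',0),('board',0),('dish',0),('caliper',0),('press',0)]:
    for cam in('top','side'):
        for r in pinpoint(cam,n): print(n,cam,round(r['conf'],2),np.round(r['pixel']),np.round(onplane(cam,r['pixel'],z),3))
E
```

```text
0.1 [[ 9.54797954e-01  2.97255541e-01 -1.05132342e-04]
 [ 2.97255410e-01 -9.54797061e-01  1.33950101e-03]
 [ 2.97794045e-04 -1.31020398e-03 -9.99999097e-01]] [ 0.16346573 -0.52487536  0.23075511] 0.08532793322170679
peg1 top 0.54 [197. 209.] [0.463 0.222 0.006]
peg1 top 0.47 [232. 202.] [0.482 0.115 0.006]
peg1 side 0.66 [249. 204.] [0.478 0.099 0.005]
peg1 side 0.5 [229. 185.] [0.458 0.234 0.005]
blank1 top 0.67 [309. 207.] [ 0.459 -0.114  0.008]
blank1 top 0.64 [271. 197.] [ 0.493 -0.001  0.008]
blank1 top 0.54 [289. 249.] [ 0.336 -0.05   0.008]
blank1 side 0.8 [257. 223.] [ 0.464 -0.014  0.008]
blank1 side 0.7 [218. 240.] [ 0.342 -0.051  0.008]
blank1 side 0.58 [270. 245.] [ 0.461 -0.121  0.008]
blank1 side 0.21 [286. 271.] [ 0.457 -0.233  0.008]
die top 0.55 [340. 200.] [ 0.479 -0.21   0.   ]
die side 0.52 [289. 268.] [ 0.47  -0.217  0.   ]
tray top 0.68 [349. 149.] [ 0.634 -0.249  0.   ]
tray side 0.59 [354. 259.] [ 0.632 -0.24   0.   ]
board top 0.62 [202. 155.] [0.627 0.205 0.   ]
board side 0.71 [278. 182.] [0.614 0.204 0.   ]
dish top 0.61 [261. 151.] [0.637 0.024 0.   ]
dish side 0.79 [304. 210.] [0.618 0.013 0.   ]
caliper top 0.69 [419. 183.] [ 0.523 -0.455  0.   ]
press top 0.56 [ 98. 173.] [0.582 0.522 0.   ]
press side 0.71 [237. 145.] [0.582 0.543 0.   ]
press side 0.65 [356. 333.] [ 0.514 -0.455  0.   ]
```

View pics/t0.png

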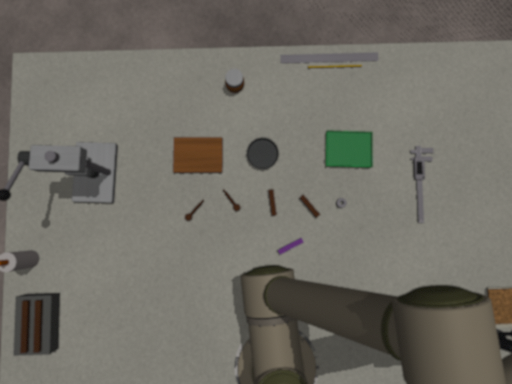

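View pics/s0.png

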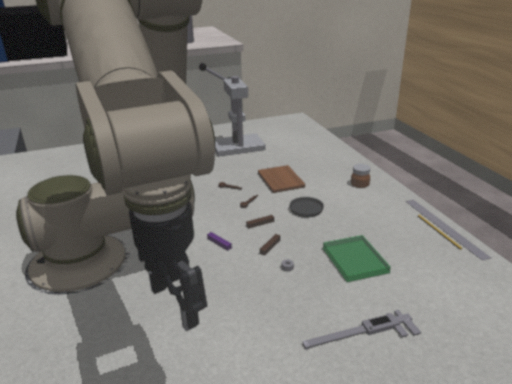

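Top view: the pegs are at (195,210) and (231,200). The brown sticks at (272,202) and (309,206) fit the blanks. The stick at (290,245) is purple, so it is the look-alike to leave alone. The die is at (340,203), the board at (198,155), the dish at (262,153), the tray at (349,149) and the caliper at (419,185). Next I'll segment the parts for accuracy and confirm them in one enlarged crop.

```bash
cat >> h.py <<'E'
def blobs(cam,im,roi,z,th=40,mn=12):
    x0,y0,x1,y1=roi;c=im[y0:y1,x0:x1].astype(float)
    bg=np.median(c.reshape(-1,3),0);w=np.linalg.norm(c-bg,axis=2);m=(w>th).astype(np.uint8)
    n,l,st,_=cv2.connectedComponentsWithStats(m,connectivity=8);out=[]
    for i in range(1,n):
        if st[i,4]<mn: continue
        v,u=np.nonzero(l==i);P=np.array([onplane(cam,(a+x0,b+y0),z)[:2] for a,b in zip(u,v)])
        k=w[v,u];mu=np.average(P,0,k);C=np.cov(P.T,aweights=k);e,V=np.linalg.eigh(C)
        lo=(P-mu)@V[:,1]; sk=np.sum(k*lo**3)
        out.append(dict(n=len(u),px=(round(u.mean()+x0,1),round(v.mean()+y0,1)),mu=np.round(mu,4),ang=round(np.degrees(np.arctan2(V[1,1],V[0,1])),1),L=np.round(np.sqrt(12*e[::-1]),3),skew=np.sign(sk),ends=(np.round(lo.min(),3),np.round(lo.max(),3)),col=c[v,u].mean(0).round()))
    return out
E
python3 - <<'E'
from h import *
t,_=snap('top');s,_=snap('side')
for cam,im,roi in(('top',t,(170,180,360,262)),('side',s,(205,175,305,280))):
    print(cam)
    for b in blobs(cam,im,roi,.007): print(b)
for b in blobs('top',t,(165,125,385,182),.012): print('fix',b)
a=cv2.resize(t[180:260,175:360],None,fx=4,fy=4,interpolation=cv2.INTER_CUBIC)
b=cv2.resize(s[175:280,205:390],None,fx=2.4,fy=2.4,interpolation=cv2.INTER_CUBIC)
b=cv2.copyMakeBorder(b,0,0,0,a.shape[1]-b.shape[1],0)
cv2.imwrite('pics/c.png',cv2.cvtColor(np.vstack([a,b]),cv2.COLOR_RGB2BGR))
E
```

```text
top
{'n': 140, 'px': (np.float64(231.9), np.float64(201.3)), 'mu': array([0.4815, 0.1155]), 'ang': np.float64(-144.6), 'L': array([0.076, 0.016]), 'skew': np.float64(-1.0), 'ends': (np.float64(-0.048), np.float64(0.033)), 'col': array([77., 66., 58.])}
{'n': 191, 'px': (np.float64(271.5), np.float64(202.4)), 'mu': array([ 0.4767, -0.0031]), 'ang': np.float64(-174.6), 'L': array([0.079, 0.018]), 'skew': np.float64(1.0), 'ends': (np.float64(-0.041), np.float64(0.042)), 'col': array([75., 61., 51.])}
{'n': 215, 'px': (np.float64(308.8), np.float64(206.0)), 'mu': array([ 0.462 , -0.1146]), 'ang': np.float64(-142.1), 'L': array([0.078, 0.02 ]), 'skew': np.float64(-1.0), 'ends': (np.float64(-0.041), np.float64(0.041)), 'col': array([74., 61., 51.])}
{'n': 140, 'px': (np.float64(192.9), np.float64(211.3)), 'mu': array([0.4552, 0.2347]), 'ang': np.float64(137.6), 'L': array([0.077, 0.016]), 'skew': np.float64(-1.0), 'ends': (np.float64(-0.049), np.float64(0.032)), 'col': array([77., 66., 57.])}
{'n': 31, 'px': (np.float64(337.6), np.float64(204.5)), 'mu': array([ 0.4639, -0.2011]), 'ang': np
[... 2376 characters left out ...]
), 'col': array([92., 83., 79.])}
{'n': 137, 'px': (np.float64(286.6), np.float64(265.7)), 'mu': array([ 0.4656, -0.2151]), 'ang': np.float64(59.4), 'L': array([0.039, 0.028]), 'skew': np.float64(1.0), 'ends': (np.float64(-0.019), np.float64(0.025)), 'col': array([107., 107., 110.])}Traceback (most recent call last):
  File "<stdin>", line 6, in <module>
  File "h.py", line 20, in blobs
    v,u=np.nonzero(l==i);P=np.array([onplane(cam,(a+x0,b+y0),z)[:2] for a,b in zip(u,v)])
                                     ~~~~~~~^^^^^^^^^^^^^^^^^^^
  File "h.py", line 8, in onplane
    c=viewer.calibration(cam);R=np.array(c['R']);t=np.array(c['t'])
ValueError: time passes only in moves, steps and waits
```

```bash
cat >> h.py <<'E'
import pickle,os
if not os.path.exists('cal.pkl'): pickle.dump({k:viewer.calibration(k) for k in('top','side')},open('cal.pkl','wb'))
CAL=pickle.load(open('cal.pkl','rb'))
E
sed -i 's/c=viewer.calibration(cam)/c=CAL[cam]/' h.py
python3 - <<'E'
from h import *
t,_=snap('top');s,_=snap('side')
for b in blobs('top',t,(165,125,385,182),.014,mn=100): print('fix',b['px'],b['mu'],b['ang'],b['L'],b['ends'])
for roi in((250,160,312,196),(284,192,332,222),(315,230,400,285)):
  for b in blobs('side',s,roi,.014,mn=100): print('fix',b['px'],b['mu'],b['ang'],b['L'],b['ends'])
# box fit
for n,roi in(('board',(165,128,230,182)),('dish',(238,130,288,178)),('tray',(315,120,385,175))):
  x0,y0,x1,y1=roi;c=t[y0:y1,x0:x1].astype(float);m=(np.linalg.norm(c-np.median(np.vstack([c[:4].reshape(-1,3),c[-4:].reshape(-1,3)]),0),axis=2)>45).astype(np.uint8)
  k=max(cv2.findContours(m,0,1)[0],key=cv2.contourArea)[:,0]+[x0,y0]
  P=np.array([onplane('top',p,.015)[:2] for p in k]).astype(np.float32);print(n,cv2.minAreaRect(P))
a=cv2.resize(t[180:260,175:360],None,fx=4,fy=4,interpolation=cv2.INTER_CUBIC)
b=cv2.resize(s[175:280,205:390],None,fx=2.4,fy=2.4,interpolation=cv2.INTER_CUBIC)
b=cv2.copyMakeBorder(b,0,0,0,a.shape[1]-b.shape[1],0)
cv2.imwrite('pics/c.png',cv2.cvtColor(np.vstack([a,b]),cv2.COLOR_RGB2BGR))
for c in CAL: print(c,-np.array(CAL[c]['R']).T@np.array(CAL[c]['t']))
E
```

```text
fix (np.float64(348.3), np.float64(149.2)) [ 0.6307 -0.2414] 88.1 [0.146 0.116] (np.float64(-0.074), np.float64(0.075))
fix (np.float64(197.5), np.float64(155.1)) [0.6255 0.2164] 88.7 [0.148 0.111] (np.float64(-0.074), np.float64(0.075))
fix (np.float64(261.9), np.float64(153.4)) [0.6259 0.0214] 150.6 [0.089 0.085] (np.float64(-0.052), np.float64(0.053))
fix (np.float64(280.4), np.float64(178.9)) [0.6178 0.1962] 86.2 [0.166 0.117] (np.float64(-0.082), np.float64(0.094))
fix (np.float64(305.7), np.float64(207.0)) [0.6192 0.0082] 57.1 [0.105 0.086] (np.float64(-0.061), np.float64(0.064))
fix (np.float64(355.1), np.float64(258.4)) [ 0.6254 -0.2553] 81.9 [0.158 0.123] (np.float64(-0.078), np.float64(0.091))
board ((0.6259703636169434, 0.21663303673267365), (0.14898468554019928, 0.11063281446695328), 88.39081573486328)
dish ((0.6251054406166077, 0.02282930165529251), (0.09993276745080948, 0.101713165640831), 87.89523315429688)
tray ((0.6309093832969666, -0.24022923409938812), (0.14595019817352295, 0.11711101233959198), 86.44474792480469)
top [0.40056343 0.06420181 1.1101394 ]
side [ 0.11434761 -1.02584619  0.68858744]
```

View pics/c.png

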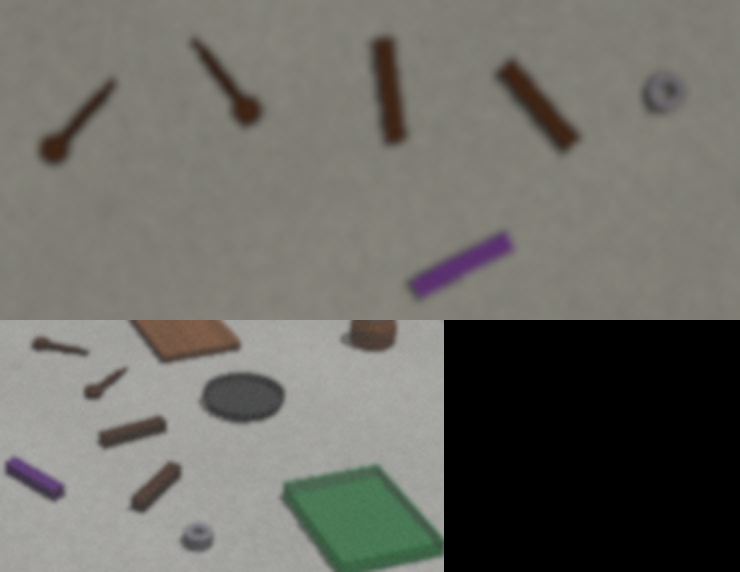

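The crop confirms it. The two brown sticks are the blanks, the purple stick is the look-alike, and each peg's head and tip are clear. I'll start with the die.

```bash
cat > go.py <<'E'
import sys,numpy as np
from rig import env
# usage: x y a_deg zs(comma) -> rows: turn first, then level shift, then vertical
x,y,a=map(float,sys.argv[1:4]);zs=[float(v) for v in sys.argv[4].split(',')]
s=env.observe();p=np.array(s['position']);R=np.array(s['tool_rot']);cur=np.degrees(np.arctan2(R[1,0],R[0,0]))
d=(a-cur+180)%360-180;t=-np.radians(d);n=int(np.ceil(abs(t)/.18))
print('t',round(s['time_s'],2),'p',p.round(4),'a',round(cur,1),'q6',round(s['q'][5]),'w',round(s['grip_width'],4),'down',R[:,2].round(3))
print('turn %d rows of %.3f'%(n,t/max(n,1)))
ar=np.radians(a);D=np.array([x-p[0],y-p[1]]);sx=D@[np.cos(ar),np.sin(ar)];sy=D@[np.sin(ar),-np.cos(ar)]
m=int(np.ceil(max(abs(sx),abs(sy),np.hypot(sx,sy))/.055));m=max(m,1);print('shift %d rows of %.4f %.4f (final yaw)'%(m,sx/m,sy/m))
z0=p[2]
for z in zs: print('z->%.3f: total tool-z %.4f'%(z,z0-z)); z0=z
E
python3 go.py .468 -.2104 17.3 .1,.005
```

```text
t 1.1 p [ 0.1635 -0.5252  0.2313] a 17.3 q6 -12 w 0.0854 down [ 0. -0. -1.]
turn 1 rows of -0.000
shift 8 rows of 0.0480 -0.0262 (final yaw)
z->0.100: total tool-z 0.1313
z->0.005: total tool-z 0.0950
```

Call:
move_arm:
  plan: "0.048 -0.0262 0.016 0 0 0 0.06; 0.048 -0.0262 0.016 0 0 0 0.06; 0.048 -0.0262 0.016 0 0 0 0.06; 0.048 -0.0262 0.016 0 0 0 0.06; 0.048 -0.0262 0.016 0 0 0 0.06; 0.048 -0.0262 0.016 0 0 0 0.06; 0.048 -0.0262 0.016 0 0 0 0.06; 0.048 -0.0262 0.016 0 0 0 0.06; 0 0 0 0 0 0 0.06; 0 0 0 0 0 0 0.06"
  grip_force: 30

```text
time_s: 2.35
position: [0.4678, -0.2111, 0.1035]
tool_rot: [[0.955, 0.298, 0.0], [0.298, -0.955, -0.0], [-0.0, 0.0, -1.0]]
ft_force: [0.2, 0.2, -0.3]
grip_width: 0.0602
gripper_force: 0.0
```

```bash
python3 go.py .468 -.2104 17.3 .05,.005; python3 - <<'E'
from h import *
s,_=snap('side'); t,_=snap('top')
a=cv2.resize(s[130:330,180:410],None,fx=2.4,fy=2.4); b=cv2.resize(t[110:250,160:380],None,fx=1.8,fy=1.8)
cv2.imwrite('pics/d1.png',cv2.cvtColor(a,cv2.COLOR_RGB2BGR))
for b in blobs('top',t,(170,180,300,262),.007): print(b['px'],b['mu'],b['ang'])
E
```

```text
t 2.35 p [ 0.4678 -0.2111  0.1035] a 17.3 q6 35 w 0.0602 down [ 0. -0. -1.]
turn 1 rows of 0.000
shift 1 rows of 0.0004 -0.0006 (final yaw)
z->0.050: total tool-z 0.0535
z->0.005: total tool-z 0.0450
(np.float64(231.9), np.float64(201.4)) [0.4813 0.1154] -144.6
(np.float64(271.5), np.float64(202.2)) [ 0.4768 -0.0031] -174.7
(np.float64(192.9), np.float64(211.3)) [0.4552 0.2347] 137.7
(np.float64(267.6), np.float64(244.0)) [0.3538 0.0251] 97.1
```

View pics/d1.png

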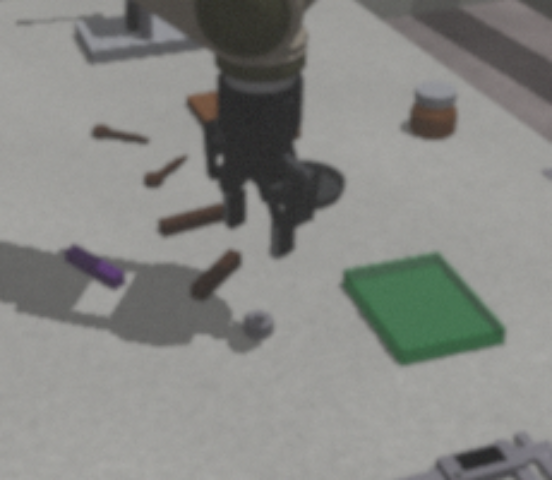

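The gripper stands above the die, whose crop pixel is (258,322), with the tips around (258,235). Descending.

Call:
move_arm:
  plan: "0 0 0.0325 0 0 0 0.06; 0 0 0.0325 0 0 0 0.06; 0 0 0.0325 0 0 0 0.06; 0 0 0 0 0 0 0.06; 0 0 0 0 0 0 0.02; 0 0 0 0 0 0 0.02; 0 0 0 0 0 0 0.02; 0 0 0 0 0 0 0.02; 0 0 0 0 0 0 0.02; 0 0 -0.03 0 0 0 0.02; 0 0 -0.04 0 0 0 0.02; 0 0 0 0 0 0 0.02"

```text
time_s: 3.95
position: [0.4691, -0.2118, 0.0792]
tool_rot: [[0.955, 0.297, 0.006], [0.297, -0.955, -0.004], [0.004, 0.006, -1.0]]
ft_force: [-0.2, -0.5, -1.2]
grip_width: 0.028
gripper_force: 29.8
```

```bash
python3 go.py .6255 .0225 17.3 .05,.011
```

```text
t 3.95 p [ 0.4691 -0.2118  0.0792] a 17.3 q6 35 w 0.028 down [ 0.006 -0.004 -1.   ]
turn 1 rows of -0.000
shift 6 rows of 0.0365 -0.0295 (final yaw)
z->0.050: total tool-z 0.0292
z->0.011: total tool-z 0.0390
```

Call:
move_arm:
  plan: "0.0365 -0.0295 0 0 0 0 0.02; 0.0365 -0.0295 0 0 0 0 0.02; 0.0365 -0.0295 0 0 0 0 0.02; 0.0365 -0.0295 0 0 0 0 0.02; 0.0365 -0.0295 0 0 0 0 0.02; 0.0365 -0.0295 0 0 0 0 0.02; 0 0 0 0 0 0 0.02; 0 0 0 0 0 0 0.02"

```text
time_s: 4.95
position: [0.6238, 0.023, 0.0754]
tool_rot: [[0.955, 0.297, -0.001], [0.297, -0.955, -0.0], [-0.001, -0.0, -1.0]]
ft_force: [0.1, -0.4, -0.5]
grip_width: 0.0279
gripper_force: 29.8
```

```bash
python3 go.py .6255 .0225 17.3 .05,.011;  python3 - <<'E'
from h import *
s,_=snap('side')
cv2.imwrite('pics/d2.png',cv2.cvtColor(cv2.resize(s[130:290,220:400],None,fx=3,fy=3),cv2.COLOR_RGB2BGR))
E
```

```text
t 4.95 p [0.6238 0.023  0.0754] a 17.3 q6 64 w 0.0279 down [-0.001 -0.    -1.   ]
turn 1 rows of 0.000
shift 1 rows of 0.0015 0.0010 (final yaw)
z->0.050: total tool-z 0.0254
z->0.011: total tool-z 0.0390
```

View pics/d2.png

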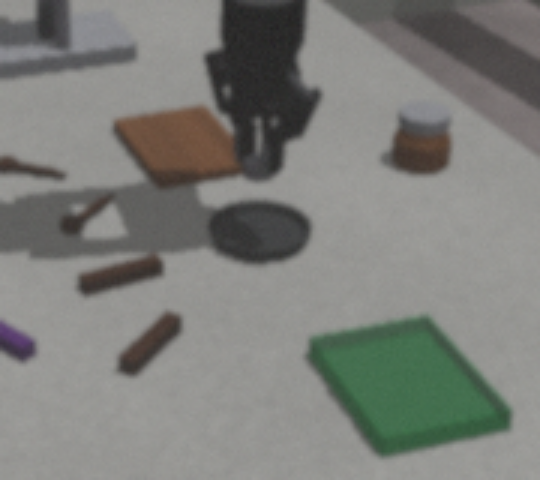

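The die is held at (260,165), right over the dish at (260,230). Lower and release.

Call:
move_arm:
  plan: "0.0015 0.001 0.032 0 0 0 0.02; 0 0 0.02 0 0 0 0.02; 0 0 0.012 0 0 0 0.02; 0 0 0 0 0 0 0.02; 0 0 0 0 0 0 0.042; 0 0 0 0 0 0 0.042; 0 0 0 0 0 0 0.042; 0 0 -0.015 0 0 0 0.042; 0 0 -0.06 0 0 0 0.042; 0 0 -0.02 0 0 0 0.042; 0 0 0 0 0 0 0.042"

```text
time_s: 6.38
position: [0.6268, 0.0227, 0.1093]
tool_rot: [[0.955, 0.297, 0.004], [0.297, -0.955, -0.001], [0.004, 0.002, -1.0]]
ft_force: [0.1, 0.0, -1.1]
grip_width: 0.0425
gripper_force: 0.0
```

```bash
python3 go.py .462 -.1146 37.9 .05,.005
```

```text
t 6.38 p [0.6268 0.0227 0.1093] a 17.3 q6 64 w 0.0425 down [ 0.004 -0.001 -1.   ]
turn 2 rows of -0.180
shift 4 rows of -0.0536 0.0018 (final yaw)
z->0.050: total tool-z 0.0593
z->0.005: total tool-z 0.0450
```

Call:
move_arm:
  plan: "0 0 0 0 0 -0.18 0.042; 0 0 0 0 0 -0.18 0.042; -0.0536 0.0018 0 0 0 0 0.042; -0.0536 0.0018 0 0 0 0 0.042; -0.0536 0.0018 0 0 0 0 0.042; -0.0536 0.0018 0 0 0 0 0.042; 0 0 0.03 0 0 0 0.042; 0 0 0 0 0 0 0.042; 0 0 0 0 0 0 0.042"

```text
time_s: 7.5
position: [0.4617, -0.1145, 0.0771]
tool_rot: [[0.788, 0.615, -0.0], [0.615, -0.788, 0.0], [-0.0, -0.0, -1.0]]
ft_force: [-0.3, 0.4, 0.1]
grip_width: 0.042
gripper_force: 0.0
```

```bash
python3 go.py .462 -.1146 37.9 .05,.005
```

```text
t 7.5 p [ 0.4617 -0.1145  0.0771] a 38.0 q6 24 w 0.042 down [-0.  0. -1.]
turn 1 rows of 0.001
shift 1 rows of 0.0002 0.0003 (final yaw)
z->0.050: total tool-z 0.0271
z->0.005: total tool-z 0.0450
```

Call:
move_arm:
  plan: "0 0 0.036 0 0 0 0.042; 0 0 0.036 0 0 0 0.042; 0 0 0 0 0 0 0.042; 0 0 0 0 0 0 0.008; 0 0 0 0 0 0 0.008; 0 0 0 0 0 0 0.008; 0 0 0 0 0 0 0.008; 0 0 0 0 0 0 0.008; 0 0 -0.03 0 0 0 0.008; 0 0 -0.05 0 0 0 0.008; 0 0 0 0 0 0 0.008"

```text
time_s: 8.88
position: [0.463, -0.1155, 0.0885]
tool_rot: [[0.789, 0.615, 0.007], [0.615, -0.789, -0.004], [0.003, 0.008, -1.0]]
ft_force: [-0.2, -0.3, -1.1]
grip_width: 0.0148
gripper_force: 29.6
```

```bash
python3 go.py .599 .2166 88.5 .05,.021
```

```text
t 8.88 p [ 0.463  -0.1155  0.0885] a 37.9 q6 24 w 0.0148 down [ 0.007 -0.004 -1.   ]
turn 5 rows of -0.177
shift 7 rows of 0.0479 0.0182 (final yaw)
z->0.050: total tool-z 0.0385
z->0.021: total tool-z 0.0290
```

Call:
move_arm:
  plan: "0 0 0 0 0 -0.177 0.008; 0 0 0 0 0 -0.177 0.008; 0 0 0 0 0 -0.177 0.008; 0 0 0 0 0 -0.177 0.008; 0 0 0 0 0 -0.177 0.008; 0.048 0.0182 0 0 0 0 0.008; 0.048 0.0182 0 0 0 0 0.008; 0.048 0.0182 0 0 0 0 0.008; 0.048 0.0182 0 0 0 0 0.008; 0.048 0.0182 0 0 0 0 0.008; 0.048 0.0182 0 0 0 0 0.008; 0.048 0.0182 0 0 0 0 0.008"

```text
time_s: 10.38
position: [0.5969, 0.2198, 0.0844]
tool_rot: [[0.024, 1.0, -0.001], [1.0, -0.024, -0.0], [-0.0, -0.001, -1.0]]
ft_force: [0.6, -0.8, -0.5]
grip_width: 0.0151
gripper_force: 29.6
```

```bash
python3 go.py .599 .2166 88.5 .05,.021
```

```text
t 10.38 p [0.5969 0.2198 0.0844] a 88.6 q6 11 w 0.0151 down [-0.001 -0.    -1.   ]
turn 1 rows of 0.002
shift 1 rows of -0.0031 0.0022 (final yaw)
z->0.050: total tool-z 0.0344
z->0.021: total tool-z 0.0290
```

Call:
move_arm:
  plan: "-0.003 0.002 0.03 0 0 0 0.008; 0 0 0.02 0 0 0 0.008; 0 0 0.0133 0 0 0 0.008; 0 0 0 0 0 0 0.008; 0 0 0 0 0 0 0.008; 0 0 0 0 0 0 0.028; 0 0 0 0 0 0 0.028; 0 0 0 0 0 0 0.028; 0 0 -0.015 0 0 0 0.028; 0 0 -0.05 0 0 0 0.03; 0 0 -0.03 0 0 0 0.04; 0 0 0 0 0 0 0.04"

```text
time_s: 11.88
position: [0.5999, 0.2154, 0.1202]
tool_rot: [[0.024, 1.0, 0.006], [1.0, -0.024, 0.001], [0.001, 0.006, -1.0]]
ft_force: [-0.3, 0.4, -0.1]
grip_width: 0.0401
gripper_force: 0.0
```

```bash
python3 go.py .4767 -.003 5.4 .08,.005; python3 - <<'E'
from h import *
s,_=snap('side')
cv2.imwrite('pics/d3.png',cv2.cvtColor(cv2.resize(s[130:290,220:400],None,fx=3,fy=3),cv2.COLOR_RGB2BGR))
E
```

```text
t 11.88 p [0.5999 0.2154 0.1202] a 88.6 q6 10 w 0.0401 down [ 0.006  0.001 -1.   ]
turn 9 rows of 0.161
shift 5 rows of -0.0286 0.0412 (final yaw)
z->0.080: total tool-z 0.0402
z->0.005: total tool-z 0.0750
```

View pics/d3.png

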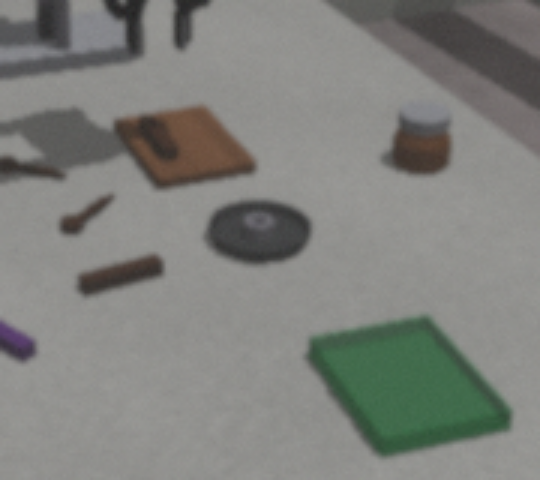

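The die is flat in the dish at (258,220), and the blank lies lengthways on the board at (158,137). Next is the second blank.

Call:
move_arm:
  plan: "0 0 0 0 0 0.161 0.04; 0 0 0 0 0 0.161 0.04; 0 0 0 0 0 0.161 0.04; 0 0 0 0 0 0.161 0.04; 0 0 0 0 0 0.161 0.04; 0 0 0 0 0 0.161 0.04; 0 0 0 0 0 0.161 0.04; 0 0 0 0 0 0.161 0.04; 0 0 0 0 0 0.161 0.04; -0.0286 0.0412 0 0 0 0 0.04; -0.0286 0.0412 0 0 0 0 0.04; -0.0286 0.0412 0 0 0 0 0.04"

```text
time_s: 13.42
position: [0.5239, 0.0826, 0.1157]
tool_rot: [[0.995, 0.098, -0.002], [0.098, -0.995, 0.0], [-0.002, -0.0, -1.0]]
ft_force: [1.2, -1.1, -0.2]
grip_width: 0.0399
gripper_force: 0.0
```

Call:
move_arm:
  plan: "-0.0286 0.0412 0.02 0 0 0 0.04; -0.0286 0.0412 0.02 0 0 0 0.04; 0 0 0 0 0 0 0.04; 0 0 0 0 0 0 0.04"

```text
time_s: 13.92
position: [0.4767, -0.0037, 0.0764]
tool_rot: [[0.995, 0.097, -0.0], [0.097, -0.995, 0.0], [-0.0, -0.0, -1.0]]
ft_force: [-0.4, -0.1, -0.2]
grip_width: 0.04
gripper_force: 0.0
```

```bash
python3 go.py .4767 -.003 5.4 .005
```

```text
t 13.93 p [ 0.4767 -0.0037  0.0764] a 5.6 q6 70 w 0.04 down [-0.  0. -1.]
turn 1 rows of 0.003
shift 1 rows of 0.0001 -0.0007 (final yaw)
z->0.005: total tool-z 0.0714
```

Call:
move_arm:
  plan: "0 -0.0007 0.036 0 0 0 0.04; 0 0 0.0354 0 0 0 0.04; 0 0 0 0 0 0 0.04; 0 0 0 0 0 0 0.008; 0 0 0 0 0 0 0.008; 0 0 0 0 0 0 0.008; 0 0 0 0 0 0 0.008; 0 0 0 0 0 0 0.008; 0 0 -0.03 0 0 0 0.008; 0 0 -0.055 0 0 0 0.008; 0 0 0 0 0 0 0.008; 0 0 0 0 0 0 0.008"

```text
time_s: 15.42
position: [0.4761, -0.0031, 0.0901]
tool_rot: [[0.995, 0.098, 0.0], [0.098, -0.995, -0.0], [0.0, 0.0, -1.0]]
ft_force: [-0.4, 0.1, -0.1]
grip_width: 0.015
gripper_force: 31.4
```

```bash
python3 go.py .652 .2166 88.5 .021
```

```text
t 15.43 p [ 0.4761 -0.0031  0.0901] a 5.6 q6 70 w 0.015 down [ 0. -0. -1.]
turn 9 rows of -0.161
shift 6 rows of 0.0374 0.0284 (final yaw)
z->0.021: total tool-z 0.0691
```

Call:
move_arm:
  plan: "0 0 0 0 0 -0.161 0.008; 0 0 0 0 0 -0.161 0.008; 0 0 0 0 0 -0.161 0.008; 0 0 0 0 0 -0.161 0.008; 0 0 0 0 0 -0.161 0.008; 0 0 0 0 0 -0.161 0.008; 0 0 0 0 0 -0.161 0.008; 0 0 0 0 0 -0.161 0.008; 0 0 0 0 0 -0.161 0.008; 0.0374 0.0284 0 0 0 0 0.008; 0.0374 0.0284 0 0 0 0 0.008; 0.0374 0.0284 0 0 0 0 0.008"

```text
time_s: 16.92
position: [0.5645, 0.1081, 0.0886]
tool_rot: [[0.024, 1.0, -0.003], [1.0, -0.024, -0.0], [-0.0, -0.003, -1.0]]
ft_force: [1.0, -0.1, 1.1]
grip_width: 0.0148
gripper_force: 31.4
```

Call:
move_arm:
  plan: "0.0374 0.0284 0 0 0 0 0.008; 0.0374 0.0284 0 0 0 0 0.008; 0.0374 0.0284 0 0 0 0 0.008; 0 0 0 0 0 0 0.008; 0 0 0 0 0 0 0.008"

```text
time_s: 17.55
position: [0.6513, 0.2166, 0.0885]
tool_rot: [[0.024, 1.0, -0.003], [1.0, -0.024, -0.001], [-0.001, -0.003, -1.0]]
ft_force: [-0.6, -0.5, -0.4]
grip_width: 0.0154
gripper_force: 31.4
```

```bash
python3 go.py .652 .2166 88.5 .0205
```

```text
t 17.55 p [0.6513 0.2166 0.0885] a 88.6 q6 10 w 0.0154 down [-0.003 -0.001 -1.   ]
turn 1 rows of 0.002
shift 1 rows of 0.0001 0.0007 (final yaw)
z->0.021: total tool-z 0.0680
```

Call:
move_arm:
  plan: "0 0 0.034 0 0 0 0.008; 0 0 0.02 0 0 0 0.008; 0 0 0.014 0 0 0 0.008; 0 0 0 0 0 0 0.008; 0 0 0 0 0 0 0.008; 0 0 0 0 0 0 0.028; 0 0 0 0 0 0 0.028; 0 0 0 0 0 0 0.028; 0 0 -0.015 0 0 0 0.028; 0 0 -0.05 0 0 0 0.03; 0 0 -0.03 0 0 0 0.03; 0 0 0 0 0 0 0.03"

```text
time_s: 19.05
position: [0.6534, 0.2173, 0.1211]
tool_rot: [[0.024, 1.0, 0.007], [1.0, -0.024, 0.001], [0.001, 0.006, -1.0]]
ft_force: [-0.4, 0.2, 0.4]
grip_width: 0.0302
gripper_force: 0.0
```

```bash
python3 go.py .4618 .2286 137.6 .06,.002
```

```text
t 19.05 p [0.6534 0.2173 0.1211] a 88.6 q6 10 w 0.0302 down [ 0.007  0.001 -1.   ]
turn 5 rows of -0.171
shift 4 rows of 0.0373 -0.0302 (final yaw)
z->0.060: total tool-z 0.0611
z->0.002: total tool-z 0.0580
```

Now the left peg (picked up at yaw 137.6).

Call:
move_arm:
  plan: "0 0 0 0 0 -0.171 0.03; 0 0 0 0 0 -0.171 0.03; 0 0 0 0 0 -0.171 0.03; 0 0 0 0 0 -0.171 0.03; 0 0 0 0 0 -0.171 0.03; 0.0373 -0.0302 0 0 0 0 0.03; 0.0373 -0.0302 0 0 0 0 0.03; 0.0373 -0.0302 0 0 0 0 0.03; 0.0373 -0.0302 0 0 0 0 0.03; 0 0 0.05 0 0 0 0.03; 0 0 0 0 0 0 0.03; 0 0 0 0 0 0 0.03"

```text
time_s: 20.55
position: [0.4614, 0.2285, 0.068]
tool_rot: [[-0.738, 0.674, 0.001], [0.674, 0.738, 0.0], [-0.0, 0.001, -1.0]]
ft_force: [0.3, 0.2, 0.3]
grip_width: 0.0301
gripper_force: 0.0
```

```bash
python3 go.py .4618 .2286 137.6 .002; python3 - <<'E'
from h import *
s,_=snap('side')
cv2.imwrite('pics/d4.png',cv2.cvtColor(cv2.resize(s[120:240,190:340],None,fx=4,fy=4),cv2.COLOR_RGB2BGR))
E
```

```text
t 20.55 p [0.4614 0.2285 0.068 ] a 137.6 q6 -34 w 0.0301 down [ 0.001  0.    -1.   ]
turn 1 rows of -0.000
shift 1 rows of -0.0002 0.0004 (final yaw)
z->0.002: total tool-z 0.0660
```

View pics/d4.png

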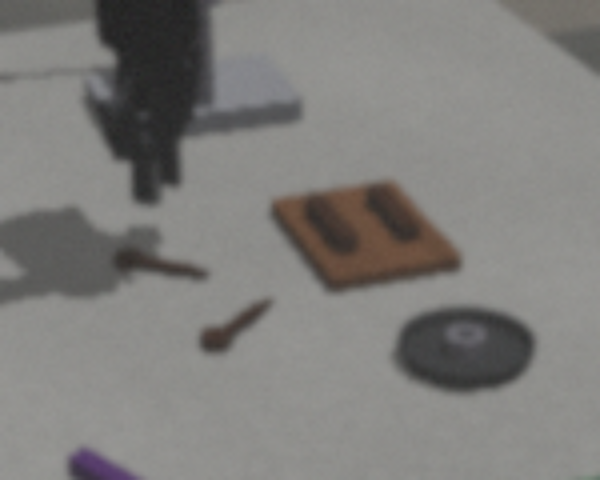

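Both blanks lie well on the board, at (330,222) and (395,212). The left peg lies at (160,262) under the fingers. Descending to grip it.

Call:
move_arm:
  plan: "0 0 0.033 0 0 0 0.03; 0 0 0.022 0 0 0 0.03; 0 0 0.0105 0 0 0 0.03; 0 0 0 0 0 0 0.03; 0 0 0 0 0 0 0.004; 0 0 0 0 0 0 0.004; 0 0 0 0 0 0 0.004; 0 0 0 0 0 0 0.004; 0 0 0 0 0 0 0.004"

```text
time_s: 21.72
position: [0.4612, 0.2286, 0.0026]
tool_rot: [[-0.739, 0.674, 0.002], [0.674, 0.739, 0.0], [-0.001, 0.002, -1.0]]
ft_force: [0.1, -0.3, 6.9]
grip_width: 0.0094
gripper_force: 29.8
```

Call:
move_arm:
  plan: "0 0 -0.03 0 0 0 0.004; 0 0 -0.06 0 0 0 0.004; 0 0 0 0 0 0 0.004; 0 0 0 0 0 0 0.004"

```text
time_s: 22.22
position: [0.4601, 0.2283, 0.0914]
tool_rot: [[-0.739, 0.674, -0.0], [0.674, 0.739, -0.0], [0.0, -0.0, -1.0]]
ft_force: [-0.9, -0.5, -0.4]
grip_width: 0.009
gripper_force: 29.4
```

```bash
python3 go.py .631 -.207 178.5 .06,.006
```

```text
t 22.23 p [0.4601 0.2283 0.0914] a 137.6 q6 -34 w 0.009 down [-0. -0. -1.]
turn 4 rows of -0.178
shift 9 rows of -0.0202 -0.0479 (final yaw)
z->0.060: total tool-z 0.0314
z->0.006: total tool-z 0.0540
```

Call:
move_arm:
  plan: "0 0 0 0 0 -0.178 0.004; 0 0 0 0 0 -0.178 0.004; 0 0 0 0 0 -0.178 0.004; 0 0 0 0 0 -0.178 0.004; -0.0227 -0.0539 0 0 0 0 0.004; -0.0227 -0.0539 0 0 0 0 0.004; -0.0227 -0.0539 0 0 0 0 0.004; -0.0227 -0.0539 0 0 0 0 0.004; -0.0227 -0.0539 0 0 0 0 0.004; -0.0227 -0.0539 0 0 0 0 0.004; -0.0227 -0.0539 0 0 0 0 0.004; -0.0227 -0.0539 0 0 0 0 0.004"

```text
time_s: 23.72
position: [0.6299, -0.2092, 0.0896]
tool_rot: [[-1.0, 0.028, -0.003], [0.028, 1.0, 0.002], [0.003, 0.002, -1.0]]
ft_force: [0.5, 0.3, 0.3]
grip_width: 0.0093
gripper_force: 29.4
```

Call:
move_arm:
  plan: "0 0 0 0 0 0 0.004; 0 0 0 0 0 0 0.004"

```text
time_s: 23.98
position: [0.6293, -0.2071, 0.0899]
tool_rot: [[-1.0, 0.028, -0.003], [0.028, 1.0, 0.002], [0.003, 0.002, -1.0]]
ft_force: [0.3, 0.3, -0.1]
grip_width: 0.0094
gripper_force: 29.4
```

```bash
python3 go.py .631 -.207 178.5 .0065; python3 - <<'E'
from h import *
s,_=snap('side')
cv2.imwrite('pics/d5.png',cv2.cvtColor(cv2.resize(s[170:290,270:420],None,fx=4,fy=4),cv2.COLOR_RGB2BGR))
E
```

```text
t 23.98 p [ 0.6293 -0.2071  0.0899] a 178.4 q6 -117 w 0.0094 down [-0.003  0.002 -1.   ]
turn 1 rows of -0.002
shift 1 rows of -0.0017 0.0001 (final yaw)
z->0.006: total tool-z 0.0834
```

View pics/d5.png

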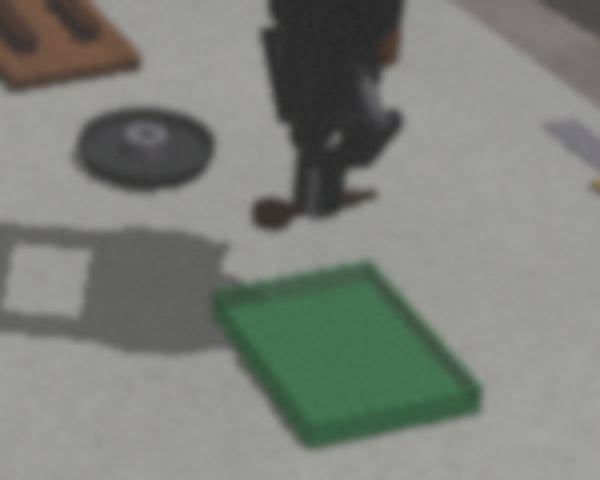

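The peg is held level, head at (272,212) and tip at (375,195), above the near-left half of the tray. Lowering.

Call:
move_arm:
  plan: "-0.0015 0 0.034 0 0 0 0.004; 0 0 0.024 0 0 0 0.004; 0 0 0.015 0 0 0 0.004; 0 0 0.0105 0 0 0 0.004; 0 0 0 0 0 0 0.004; 0 0 0 0 0 0 0.004; 0 0 0 0 0 0 0.024; 0 0 0 0 0 0 0.024; 0 0 0 0 0 0 0.024; 0 0 -0.015 0 0 0 0.024; 0 0 -0.05 0 0 0 0.03; 0 0 -0.03 0 0 0 0.03"

```text
time_s: 25.52
position: [0.6322, -0.2081, 0.1067]
tool_rot: [[-1.0, 0.028, 0.003], [0.028, 1.0, -0.002], [-0.003, -0.002, -1.0]]
ft_force: [-1.0, -0.5, 0.1]
grip_width: 0.0301
gripper_force: 0.0
```

```bash
python3 go.py .4888 .1207 35.4 .06,.002
```

```text
t 25.52 p [ 0.6322 -0.2081  0.1067] a 178.4 q6 -117 w 0.0301 down [ 0.003 -0.002 -1.   ]
turn 14 rows of 0.178
shift 7 rows of 0.0105 -0.0501 (final yaw)
z->0.060: total tool-z 0.0467
z->0.002: total tool-z 0.0580
```

```bash
python3 go.py .4888 .1207 -144.6 .06,.003
```

```text
t 25.52 p [ 0.6322 -0.2081  0.1067] a 178.4 q6 -117 w 0.0301 down [ 0.003 -0.002 -1.   ]
turn 4 rows of -0.161
shift 7 rows of -0.0105 0.0501 (final yaw)
z->0.060: total tool-z 0.0467
z->0.003: total tool-z 0.0570
```

Call:
move_arm:
  plan: "0 0 0 0 0 -0.161 0.03; 0 0 0 0 0 -0.161 0.03; 0 0 0 0 0 -0.161 0.03; 0 0 0 0 0 -0.161 0.03; -0.0105 0.0501 0 0 0 0 0.03; -0.0105 0.0501 0 0 0 0 0.03; -0.0105 0.0501 0 0 0 0 0.03; -0.0105 0.0501 0 0 0 0 0.03; -0.0105 0.0501 0 0 0 0 0.03; -0.0105 0.0501 0 0 0 0 0.03; -0.0105 0.0501 0 0 0 0 0.03; 0 0 0.04 0 0 0 0.03"

```text
time_s: 27.02
position: [0.4894, 0.1237, 0.0658]
tool_rot: [[-0.814, -0.581, 0.007], [-0.581, 0.814, 0.0], [-0.006, -0.004, -1.0]]
ft_force: [1.1, -0.9, -0.8]
grip_width: 0.0302
gripper_force: 0.0
```

Call:
move_arm:
  plan: "0 0 0 0 0 0 0.03; 0 0 0 0 0 0 0.03"

```text
time_s: 27.28
position: [0.4897, 0.1206, 0.0645]
tool_rot: [[-0.816, -0.577, 0.002], [-0.577, 0.816, 0.0], [-0.001, -0.001, -1.0]]
ft_force: [0.0, -0.6, 0.2]
grip_width: 0.0298
gripper_force: 0.0
```

```bash
python3 go.py .4888 .1207 -144.6 .0028
```

```text
t 27.27 p [0.4897 0.1206 0.0645] a -144.7 q6 -125 w 0.0298 down [ 0.002  0.    -1.   ]
turn 1 rows of -0.002
shift 1 rows of 0.0007 0.0007 (final yaw)
z->0.003: total tool-z 0.0617
```

Call:
move_arm:
  plan: "0 0.0006 0.03 0 0 0 0.03; 0 0 0.02 0 0 0 0.03; 0 0 0.0115 0 0 0 0.03; 0 0 0 0 0 0 0.03; 0 0 0 0 0 0 0.004; 0 0 0 0 0 0 0.004; 0 0 0 0 0 0 0.004; 0 0 0 0 0 0 0.004; 0 0 0 0 0 0 0.004"

```text
time_s: 28.4
position: [0.4891, 0.1214, 0.0026]
tool_rot: [[-0.816, -0.578, 0.002], [-0.578, 0.816, -0.0], [-0.002, -0.001, -1.0]]
ft_force: [-0.0, -0.8, 6.7]
grip_width: 0.0094
gripper_force: 29.9
```

Call:
move_arm:
  plan: "0 0 -0.03 0 0 0 0.004; 0 0 -0.06 0 0 0 0.004; 0 0 0 0 0 0 0.004; 0 0 0 0 0 0 0.004"

```text
time_s: 28.9
position: [0.4881, 0.1215, 0.0914]
tool_rot: [[-0.816, -0.578, -0.0], [-0.578, 0.816, 0.0], [0.0, 0.0, -1.0]]
ft_force: [1.0, -0.4, -0.1]
grip_width: 0.0097
gripper_force: 29.5
```

```bash
python3 go.py .631 -.274 178.5 .0065
```

```text
t 28.9 p [0.4881 0.1215 0.0914] a -144.7 q6 -125 w 0.0097 down [-0.  0. -1.]
turn 4 rows of 0.161
shift 8 rows of -0.0191 -0.0490 (final yaw)
z->0.006: total tool-z 0.0849
```

Call:
move_arm:
  plan: "0 0 0 0 0 0.161 0.004; 0 0 0 0 0 0.161 0.004; 0 0 0 0 0 0.161 0.004; 0 0 0 0 0 0.161 0.004; -0.0191 -0.049 0 0 0 0 0.004; -0.0191 -0.049 0 0 0 0 0.004; -0.0191 -0.049 0 0 0 0 0.004; -0.0191 -0.049 0 0 0 0 0.004; -0.0191 -0.049 0 0 0 0 0.004; -0.0191 -0.049 0 0 0 0 0.004; -0.0191 -0.049 0 0 0 0 0.004; -0.0191 -0.049 0 0 0 0 0.004"

```text
time_s: 30.4
position: [0.6302, -0.2759, 0.0895]
tool_rot: [[-1.0, 0.028, -0.003], [0.028, 1.0, 0.002], [0.003, 0.002, -1.0]]
ft_force: [1.3, 0.2, -0.1]
grip_width: 0.0094
gripper_force: 29.5
```

Call:
move_arm:
  plan: "0 0 0 0 0 0 0.004; 0 0 0 0 0 0 0.004"

```text
time_s: 30.65
position: [0.6297, -0.2739, 0.0899]
tool_rot: [[-1.0, 0.028, -0.003], [0.028, 1.0, 0.002], [0.003, 0.002, -1.0]]
ft_force: [0.0, -0.1, -0.1]
grip_width: 0.0098
gripper_force: 29.5
```

```bash
python3 go.py .631 -.274 178.5 .0065; python3 - <<'E'
from h import *
s,_=snap('side')
cv2.imwrite('pics/d6.png',cv2.cvtColor(cv2.resize(s[170:290,270:420],None,fx=4,fy=4),cv2.COLOR_RGB2BGR))
E
```

```text
t 30.65 p [ 0.6297 -0.2739  0.0899] a 178.4 q6 -122 w 0.0098 down [-0.003  0.002 -1.   ]
turn 1 rows of -0.002
shift 1 rows of -0.0013 -0.0001 (final yaw)
z->0.006: total tool-z 0.0834
```

View pics/d6.png

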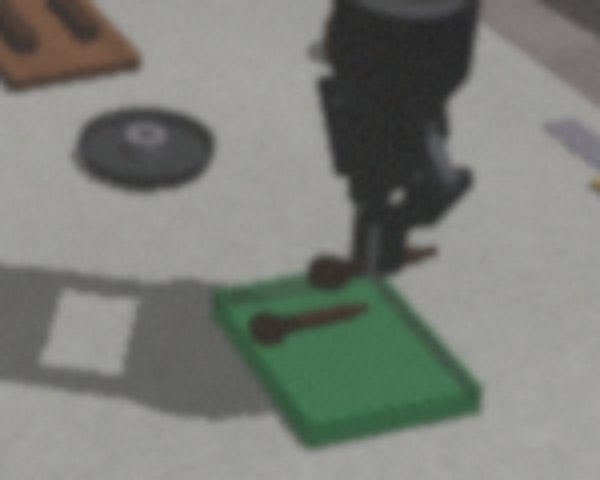

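The first peg lies flat in the tray (head (268,328), tip (365,310)). The second is held above at (370,265). Lowering.

Call:
move_arm:
  plan: "-0.0012 0 0.034 0 0 0 0.004; 0 0 0.024 0 0 0 0.004; 0 0 0.015 0 0 0 0.004; 0 0 0.0105 0 0 0 0.004; 0 0 0 0 0 0 0.004; 0 0 0 0 0 0 0.004; 0 0 0 0 0 0 0.024; 0 0 0 0 0 0 0.024; 0 0 0 0 0 0 0.024; 0 0 -0.015 0 0 0 0.024; 0 0 -0.06 0 0 0 0.024; 0 0 -0.06 0 0 0 0.024"

```text
time_s: 32.2
position: [0.6314, -0.2746, 0.1458]
tool_rot: [[-1.0, 0.028, 0.0], [0.028, 1.0, -0.0], [-0.0, -0.0, -1.0]]
ft_force: [0.7, -0.3, 0.3]
grip_width: 0.0241
gripper_force: 0.0
```

Call:
move_arm:
  plan: "0.06 0 0 0 0 0 0.024; 0.06 0 0 0 0 0 0.024; 0.06 0 0 0 0 0 0.024; 0.05 0 0 0 0 0 0.024; 0 0 0 0 0 0 0.024; 0 0 0 0 0 0 0.024; 0 0 0 0 0 0 0.024"

```text
time_s: 33.08
position: [0.4026, -0.2685, 0.1434]
tool_rot: [[-1.0, 0.027, 0.001], [0.027, 1.0, -0.001], [-0.001, -0.001, -1.0]]
ft_force: [0.2, -0.5, -0.2]
grip_width: 0.0237
gripper_force: 0.0
```

```bash
python3 - <<'E'
from h import *
s,d=snap('side');t,_=snap('top')
a=cv2.resize(s[150:290,240:400],None,fx=3.4,fy=3.4);b=cv2.resize(t[120:185,160:385],None,fx=2.4,fy=2.4)[:, :544]
cv2.imwrite('pics/d7.png',cv2.cvtColor(cv2.resize(s[150:360,240:430],None,fx=2.8,fy=2.8),cv2.COLOR_RGB2BGR))
cv2.imwrite('pics/d8.png',cv2.cvtColor(cv2.resize(t[120:230,160:440],None,fx=2.8,fy=2.8),cv2.COLOR_RGB2BGR))
E
```

```text
(no output)
```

View pics/d7.png

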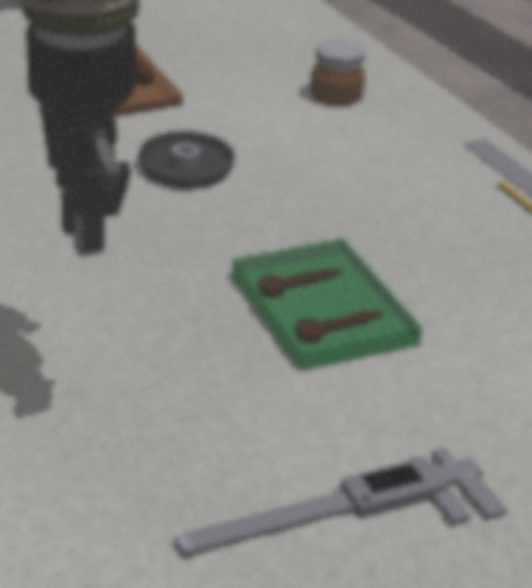

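View pics/d8.png

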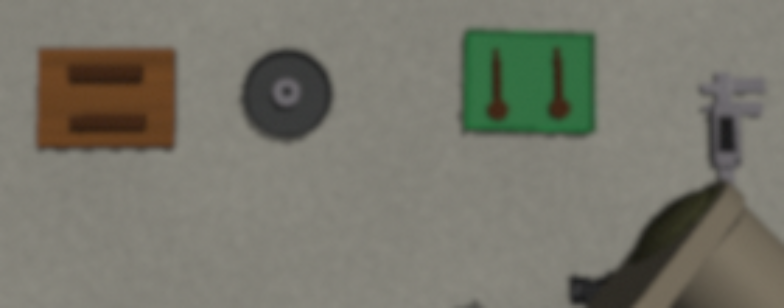

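Everything is in place: the blanks at (106,73) and (108,123) are on the board, the die at (287,92) is in the dish, the pegs at (497,85) and (558,85) are in the tray, and the caliper hasn't moved.

```bash
python3 -c "
from rig import env
print(env.close_job())"
```

```text
the job is handed in; nothing more can be done
None
```

I handed the job in at about 33 s. The last pictures show both pegs flat in the tray, both blanks lengthways on the board and the die flat in the dish. The caliper and the purple look-alike were left alone, but no verdict came back.

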